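Lock the castle nut on the proof press

TASK

On the small green proof press, tighten the brass castle nut (clockwise from above, never backing it off) just until its next slot lines up with the cross hole in the spindle. Then push the red-tabbed keeper pin gently through slot and hole until its collar is fully home against the nut, without forcing it, let go, and leave the other things on the bench where they are.

Things in the scene. Friction and masses are not known exactly. Their poses are not given: they have to be found in the camera images.
- press: fixed green proof press; origin on the table top under the vertical spindle axis, z up. Bed: x -70 to 210 mm, 300 wide (y), top 40 mm above the table; black roller across it at x = 165, top 92. Round the spindle: boss 52 mm wide up to 50 mm height, then a 32 mm neck with a 37 mm washer up to 75. Spindle 20 mm diameter; its cross hole runs along this body's y, open at both ends
- nut_top (a point): on the spindle axis at the height of the nut's top rim, 107 mm above the table, fixed to the press, axes as the press. The cross hole's centre lies on the axis somewhere between 3.5 and 15.5 mm below this point; it differs each time with the spindle and no reading tells it: find it by feel. Hole square-cut, 7 mm wide, 6.5 tall, along the press's y; a red stripe on the spindle's top shows its direction
- nut (a joint): angle (rad) of the castle nut, growing clockwise from above (tightening). A slot lines up with the hole at 0, 1.047 and 2.094, when two flats face along the press's y. Starts between 0.2 and 0.75, so the next slot is at 1.047. Turns stiffly, about 0.25 N m, and stays where it is left; its height does not change
- nut_base (a point): centre of the underside of the brass castle nut, on the spindle axis 75 mm above the table, axes as the press (does not turn with the nut). Hexagon 40 mm across flats, 32 mm tall, solid for the lower 13 mm; six slots 9 mm wide and 19 mm deep, open at the top, one in the middle of each flat
- pin: loose keeper pin, about 50 g, standing on its red tab: 24 mm long (x), 14 thick (y), 36 tall; origin in the centre of the tab's underside, z up. A 5 mm steel shank points along +x at height 24 mm; collar 18 mm diameter, front face at x = 26; tip at x = 78 (last 2 mm taper to 4.2 mm). Once in, the tab hangs below the shank. May enter from either end of the hole
- pin_seat (a point): point on the pin's shank axis 20 mm ahead of the collar's front face (46 mm ahead of the tab's centre, 24 mm above its underside), axes as the pin; it lies on the spindle axis when the collar touches the nut's flat
- ink_tin: pale ink tin with a paper label, 80 mm across, 60 tall; a bystander, leave it alone
- jar: amber jar with black lid, 66 mm across, 80 tall; a bystander, leave it alone
- type_a: wooden printing block 50 x 35 x 23 mm; a bystander, leave it alone
- type_b: pale wooden printing block 60 x 25 x 23 mm; a bystander, leave it alone
- spare_nut: a spare brass castle nut like the one on the press, lying loose on the table; not needed; a bystander, leave it alone
- washer: spare steel washer, 38 mm across, 4 thick, loose on the table; not needed; a bystander, leave it alone
- screwdriver: screwdriver lying on the table; a bystander, leave it alone
There are look-alikes about, which are no part of the job. What is shaped like the pin but blue or orange is not meant.

How it is judged:
By the outcome, as a careful person would: the job done as asked, in the order asked, and still so for the second after the job is handed in, with the robot touching nothing.
It also fails if it takes over 72 s, if anything falls off the work surface, if the arm or the gripper's body presses on something with over 40 N, if the wrist force passes 120 N, or if a joint passes its speed limit or range.

ROBOT

A 7-joint arm with a two-finger parallel gripper is mounted at the origin on the work surface. World frame = base frame: x ahead of the robot, y to its left, z up, the work surface at z = 0. Lengths are in m, angles in rad, forces in N, time in s.
With the tool pointing down it reaches from about 0.425 to 1.025 m from the base axis. Payload 3.6 kg.
Tool frame: the origin (TCP) lies at the very end of the fingers, on their centre line; the grasp point (between the pads) lies 19 mm behind it; z points along the fingers, y is the line along which they close (so a half turn about z gives the same grasp; the last joint's range is limited). The gripper opens to 85 mm and grips with 20 to 120 N. Pads are 22 mm wide; open, the fingers measure 114 mm over their backs; the gripper's body (76 mm by 85 mm) begins 54 mm behind the grasp point. The pads swing forward as they close: fully open they stand 13 mm farther back than shut.
Start: joints at [1.085, 0.591, 0.048, 1.609, -0.033, 0.943, -0.034], TCP at [0.278, -0.67, 0.231] pointing down, gripper open.
Joint ranges: [-2.69, 2.69], [-0.47, 2.24], [-1.27, 1.36], [0.19, 2.51], [-1.53, 4.68], [0.08, 2.07], [-3.09, 3.09]. Speed limits (rad/s): [2.57, 2.57, 3.14, 3.14, 3.14, 3.14, 3.14].

INTERFACE

Orientations are given as [roll, pitch, yaw] about the fixed x, y, z axes, in that order (R = Rz(yaw) Ry(pitch) Rx(roll)).
In Python, from station import r gives the robot as it stands. Calls block until the motion is done:
- r.goto(position, orientation): joint-space move of the TCP to a pose.
- r.move_linear(position, orientation=None, velocity=0.15): straight line of the TCP; orientation=None keeps the orientation; velocity is the mean speed in m/s.
- r.movej(angles): joint-space move.
- r.open_gripper() and r.close_gripper(): open the fingers fully, or close them until they stop; the grip force is fixed at half the most.
- r.pause(seconds).
- r.solve_ik(position, orientation): joint angles nearest the present ones, or None.
- r.get_state(): the state.
- r.get_image(name): name is "scene" or "top" or "wrist"; returns (picture, depth): 400x640x3 uint8, red, green, blue; 400x640 float32, m along the optical axis (not along the pixel's ray), 0 where there is no reading.
- r.camera_params(name): a dict with "fx", "fy", "cx", "cy" (pixels), "extrinsics" (4x4, takes a point from world to camera coordinates). Camera axes: x right, y up, looking along -z (the intrinsics and any distortion apply to the point x, -y, -z); pixel columns grow to the right and rows downward; lengths in m; the calibration is good to about 2 mm. A picture is of the moment at which its call begins: read the wrist's pose just before it. camera_params takes no time and is no camera call; for the wrist camera it gives the pose at the moment of the call.
A pose or a line that the arm cannot do raises r.Unreachable and nothing moves.
- r.job_done(): hands the job in; it is judged then, once.
Trained networks look in the newest picture that a camera, given by its name, has taken for a name from the list of things; names that differ only in an ending like _2 or _b are one class to them, and where a whole thing is asked for, a point or a joint stands for the part that bears it (a point fixed in the world has none). Each returns a list of dicts, best first, with "score" (0 to 1); they miss things now and then, are a little off and sometimes report something else, mostly with a low value. They report only what shows in the picture. A call takes as long as a camera call. They do not tell look-alikes from the thing itself.
- r.boxes_of(thing, camera): "box" ([left, top, width, height] in pixels, round what is visible of it).
- r.tip_of(thing, camera): "position" ([column, row] in pixels: a listed point, or the origin of a listed thing).
The state is a dict: "clock": time; "q": joint angles; "qd": joint speeds; "joint_torque": joint torques, N m; "eef_pos": TCP position; "tcp_rot": TCP orientation; "wrist_force": force on the tool from outside, world axes, zero at the start; "wrist_torque": the same for the moment, N m; "width": opening from 0.0 (shut) to 1.0 (fully open); "grasp_force": force on a finger pad.
Only numpy, scipy, OpenCV 4.12 (cv2) and the standard library are available. Lean on these libraries where they do the work, as an engineer would, in place of code of your own. Each camera call takes 0.05 s, during which the arm holds its last target. There are 200 camera calls.

## Working session

There is one attempt and no reset: what is moved stays moved. The work goes in short steps, each a Python script; the robot and the scene stay as the last script left them, time stands still between calls to the robot, and variables do not carry over. Pictures are saved under pics/ and viewed, at most 10 in all, crops included, and the job is handed in when it is done.

```bash
ls; mkdir -p pics; python3 - <<'E'
from station import r
import cv2,numpy as np
for c in ("scene","top"):
    im,d=r.get_image(c); cv2.imwrite(f"pics/{c}0.png",im[:,:,::-1]); np.save(f"pics/{c}0.npy",d)
    p=r.camera_params(c); print(c,p)
    for t in ("press","nut","pin","nut_top","spare_nut","pin_seat"):
        try: print(t,[(b['box'],round(b['score'],2)) for b in r.boxes_of(t,c)][:4])
        except Exception as e: print(t,e)
        try: print(' tip',[(b['position'],round(b['score'],2)) for b in r.tip_of(t,c)][:4])
        except Exception as e: print(t,e)
s=r.get_state(); print(s)
E
```

```text
pics
scene {'fx': 480.82108781411176, 'fy': 480.82108781411176, 'cx': 314.1946652400504, 'cy': 197.84447352162334, 'extrinsics': array([[ 1.77557134e-01,  9.84110474e-01,  1.97294542e-04,
        -1.21006242e-01],
       [-5.95268909e-01,  1.07241139e-01,  7.96338033e-01,
         2.50673274e-01],
       [ 7.83663441e-01, -1.41512943e-01,  6.04851798e-01,
        -1.80184193e+00],
       [ 0.00000000e+00,  0.00000000e+00,  0.00000000e+00,
         1.00000000e+00]])}
press [([279.0, 188.0, 137.9, 99.0], 0.92), ([127.5, 250.4, 21.2, 16.2], 0.15)]
 tip [([334.1, 225.8], 0.94)]
nut [([327.1, 192.5, 18.3, 15.1], 0.65)]
nut it knows: ink_tin, jar, nut_base, nut_top, pin, pin_seat, press, screwdriver, spare_nut, type, washer
pin [([176.4, 214.1, 13.5, 13.4], 0.7), ([166.1, 193.5, 9.1, 15.4], 0.57), ([232.7, 239.0, 7.5, 16.6], 0.51), ([133.1, 220.2, 26.0, 15.2], 0.48)]
 tip [([237.6, 212.6], 0.59), ([238.7, 253.1], 0.57), ([150.2, 234.0], 0.54), ([182.7, 224.6], 0.43)]
nut_top [([276.2, 186.8, 141.2, 98.4], 0.77)]
 tip [([331.7, 190.8], 0.59), ([448.0, 192.2], 0.44)]
spare_nut [([126.0, 247.
[... 1496 characters left out ...]
0.42)]
{'clock': 1.2, 'q': array([ 1.08447477,  0.5912105 ,  0.04842544,  1.6084932 , -0.03329834,
        0.94269499, -0.03370989]), 'qd': array([ 0.0001944 ,  0.00037435, -0.00169299, -0.00078666,  0.00023419,
       -0.00043583,  0.00012799]), 'joint_torque': array([ 5.90902346e-04, -5.48656297e+01,  1.54648874e+00, -1.98538327e+01,
        9.32656287e-03,  1.50580967e-03, -6.21100654e-06]), 'eef_pos': array([ 0.27751872, -0.6697916 ,  0.23129809]), 'tcp_rot': array([3.14159010e+00, 4.19102953e-05, 3.92824724e-01]), 'wrist_force': array([ 0.27843971, -0.18524246,  0.1677534 ]), 'wrist_torque': array([-0.01508986, -0.0118583 , -0.04904243]), 'grasp_force': 0.0, 'width': 0.9976257613474104}
```

```bash
python3 - <<'E'
import cv2,numpy as np
a=cv2.imread("pics/top0.png")[110:290,220:490]; b=cv2.imread("pics/scene0.png")[170:290,110:430]
a=cv2.resize(a,None,fx=2.95,fy=2.95,interpolation=cv2.INTER_CUBIC);b=cv2.resize(b,None,fx=2.5,fy=2.5,interpolation=cv2.INTER_CUBIC)
cv2.imwrite("pics/a.png",a);cv2.imwrite("pics/b.png",b)
E
```

```text
(no output)
```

View pics/a.png

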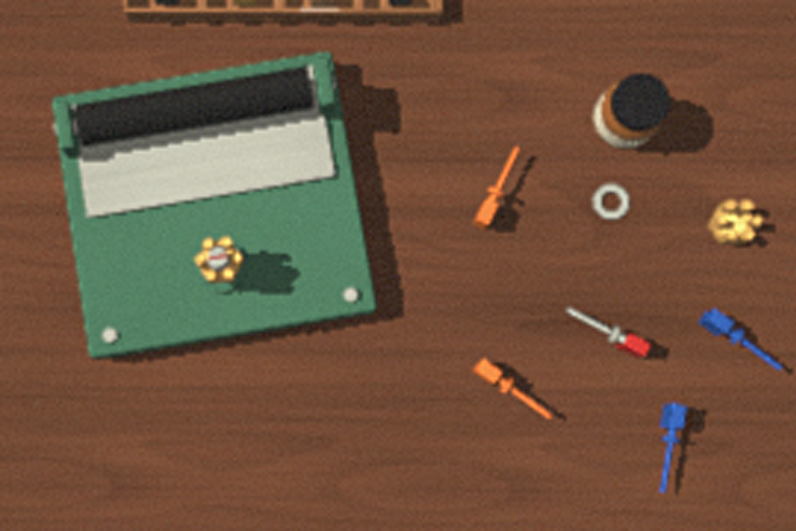

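View pics/b.png

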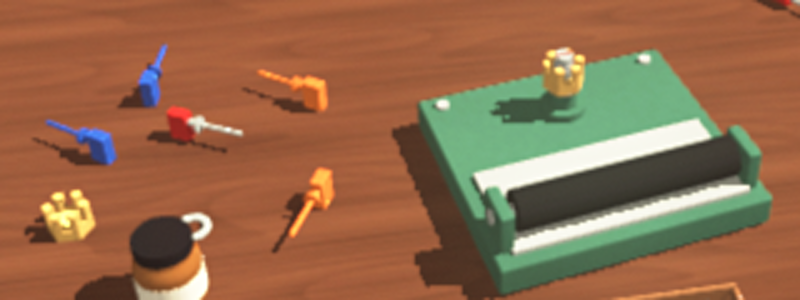

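```bash
cat > h.py <<'E'
import numpy as np,cv2
from station import r
def ray(c,uv,z,P=None):
    p=P or r.camera_params(c); E=p['extrinsics']; R,t=E[:3,:3],E[:3,3]
    d=R.T@np.array([(uv[0]-p['cx'])/p['fx'],-(uv[1]-p['cy'])/p['fy'],-1.]); o=-R.T@t
    return o+d*(z-o[2])/d[2]
def cloud(d,P):
    v,u=np.mgrid[:400,:640]; E=P['extrinsics']
    c=np.stack([(u-P['cx'])/P['fx']*d,-(v-P['cy'])/P['fy']*d,-d],-1)
    return (c-E[:3,3])@E[:3,:3]
def proj(P,X):
    c=P['extrinsics'][:3,:3]@X+P['extrinsics'][:3,3]
    return np.array([P['cx']+P['fx']*c[0]/-c[2],P['cy']-P['fy']*c[1]/-c[2]])
E
python3 - <<'E'
from h import *
P=r.camera_params('top')
f=lambda x,y:(x/2.95+220,y/2.95+110)
print('spindle',ray('top',f(218,258),.107))
for n,q in dict(bl=(92,356),br=(374,308),tl=(85,215),tr=(335,176)).items(): print(n,ray('top',f(*q),.04))
im=cv2.imread("pics/top0.png");d=np.load("pics/top0.npy");X=cloud(d,P)
hsv=cv2.cvtColor(im,cv2.COLOR_BGR2HSV)
m=((hsv[...,0]<5)|(hsv[...,0]>174))&(hsv[...,1]>180)&(hsv[...,2]>110)
m[:, :400]=0
v,u=np.nonzero(m); print(len(v),u.mean(),v.mean(),X[m].mean(0),X[m][:,2].min(),X[m][:,2].max())
print('tabtop',ray('top',(u.mean(),v.mean()),.03),'tip',ray('top',f(568,310),.024), 'collar', ray('top',f(616,334),.03))
E
```

```text
spindle [0.55736309 0.07766259 0.107     ]
bl [0.46466564 0.21024262 0.04      ]
br [ 0.51618131 -0.07844558  0.04      ]
tl [0.61121685 0.22176412 0.04      ]
tr [ 0.65391552 -0.03788665  0.04      ]
403 513.6873449131514 134.7667493796526 [ 0.75877128 -0.58034898  0.06477636] -0.002239099444245894 0.11969337031053519
tabtop [ 0.76929021 -0.59621987  0.03      ] tip [ 0.51720671 -0.27993162  0.024     ] collar [ 0.49215341 -0.32737806  0.03      ]
```

```bash
python3 - <<'E'
from h import *
S=np.array([.5574,.0777]);py=.1766
E=r.camera_params('wrist')['extrinsics'];s=r.get_state();o=-E[:3,:3].T@E[:3,3]
print('cam-tcp',o-s['eef_pos'],'look',-E[2,:3],s['tcp_rot'],r.camera_params('wrist')['fx'])
for k in range(-3,4):
    # tool: roll pi -> tool y axis = direction yaw-90deg ; closing normal at py+pi/2+k*60
    yaw=py+k*np.pi/3
    q=[r.solve_ik([*S,.085],[np.pi,0,y]) for y in (yaw,yaw+.85)]
    print(k,round(yaw,2),[None if x is None else np.round(x,2).tolist() for x in q])
pt=np.array([.485,-.338])
for yaw in (1.08,1.08-np.pi,1.75,1.75-np.pi):
    for p in ([*pt,.01],[*(S+.09*np.array([np.sin(py),-np.cos(py)])),.09],[*(S+.046*np.array([np.sin(py),-np.cos(py)])),.07]):
        x=r.solve_ik(p,[np.pi,0,yaw]);print(yaw,np.round(p,3),None if x is None else np.round(x,2).tolist())
E
```

```text
cam-tcp [0.06261066 0.02591729 0.14410676] look [-0.24519453 -0.1015761  -0.96413792] [3.14159010e+00 4.19102953e-05 3.92824724e-01] 333.7864201479401
-3 -2.96 [[0.26, 0.69, -0.67, 2.05, 0.73, 0.64, 0.84], [0.49, 0.87, -1.08, 2.05, 1.03, 0.91, 1.42]]
-2 -1.92 [[-0.62, 0.68, 0.57, 2.09, -0.7, 0.56, -3.03], [-0.46, 0.63, 0.34, 2.09, -0.43, 0.49, -2.44]]
-1 -0.87 [[-0.42, 0.62, 0.29, 2.08, -0.36, 0.48, -2.31], [-0.29, 0.6, 0.1, 2.08, -0.13, 0.46, -1.68]]
0 0.18 [[-0.26, 0.6, 0.06, 2.08, -0.07, 0.46, -1.54], [-0.12, 0.6, -0.14, 2.07, 0.17, 0.48, -0.93]]
1 1.22 [[-0.08, 0.61, -0.19, 2.07, 0.23, 0.48, -0.79], [0.06, 0.63, -0.38, 2.06, 0.45, 0.53, -0.15]]
2 2.27 [[0.09, 0.63, -0.43, 2.06, 0.5, 0.54, 0.0], [0.23, 0.68, -0.63, 2.06, 0.69, 0.63, 0.67]]
3 3.32 [[0.26, 0.69, -0.67, 2.05, 0.73, 0.64, 0.84], [0.49, 0.87, -1.08, 2.05, 1.03, 0.91, 1.42]]
1.08 [ 0.485 -0.338  0.01 ] [0.57, 0.75, -0.06, 2.03, 0.11, 0.37, -0.06]
1.08 [ 0.573 -0.011  0.09 ] [0.07, 0.61, -0.17, 2.04, 0.2, 0.51, -0.75]
1.08 [0.565 0.032 0.07 ] [-0.03, 0.63, -0.14, 2.07, 0.19, 0.45, -0.81]
-2.061592653589793 [ 0.485 -0.338  0.01 ] [0.2, 0.82, 0.49, 2.04, -0.82, 0.48, -2.32]
-2.061592653589793 [ 0.573 -0.011  0.09 ] [-0.48, 0.69, 0.61, 2.07, -0.71, 0.6, -3.0]
-2.061592653589793 [0.565 0.032 0.07 ] [-0.55, 0.72, 0.6, 2.09, -0.77, 0.56, -3.02]
1.75 [ 0.485 -0.338  0.01 ] [0.63, 0.75, -0.14, 2.03, 0.26, 0.39, 0.46]
1.75 [ 0.573 -0.011  0.09 ] [0.18, 0.62, -0.33, 2.04, 0.38, 0.54, -0.24]
1.75 [0.565 0.032 0.07 ] [0.07, 0.64, -0.29, 2.06, 0.38, 0.49, -0.32]
-1.3915926535897931 [ 0.485 -0.338  0.01 ] [0.3, 0.78, 0.34, 2.04, -0.61, 0.42, -1.85]
-1.3915926535897931 [ 0.573 -0.011  0.09 ] [-0.36, 0.65, 0.43, 2.06, -0.52, 0.54, -2.52]
-1.3915926535897931 [0.565 0.032 0.07 ] [-0.43, 0.67, 0.42, 2.09, -0.57, 0.49, -2.55]
```

```bash
python3 - <<'E'
from h import *
import pickle
S=[.5574,.0777,.2];out=[]
for i,y in enumerate((-1.4,1.5)):
    r.goto(S,[np.pi,0,y]); r.pause(.2)
    P=r.camera_params('wrist'); im,d=r.get_image('wrist'); out.append((P,im,d,r.get_state()))
    print(r.get_state()['clock'],proj(P,np.array([.5574,.0777,.107])),r.get_state()['eef_pos'])
pickle.dump(out,open('nut.pkl','wb'))
A=[]
for P,im,d,s in out:
    u,v=proj(P,np.array([.5574,.0777,.107])).astype(int)
    A.append(cv2.resize(im[v-60:v+60,u-80:u+80,::-1],(640,480),interpolation=cv2.INTER_CUBIC)[:, 120:520])
    print(u,v)
cv2.imwrite('pics/nut1.png',np.hstack(A))
E
```

```text
4.2667 [319.85185071 203.81012206] [0.55753129 0.07728604 0.20001567]
6.5667 [318.19182577 203.64048761] [0.55737354 0.07776868 0.19996553]
319 203
318 203
```

View pics/nut1.png

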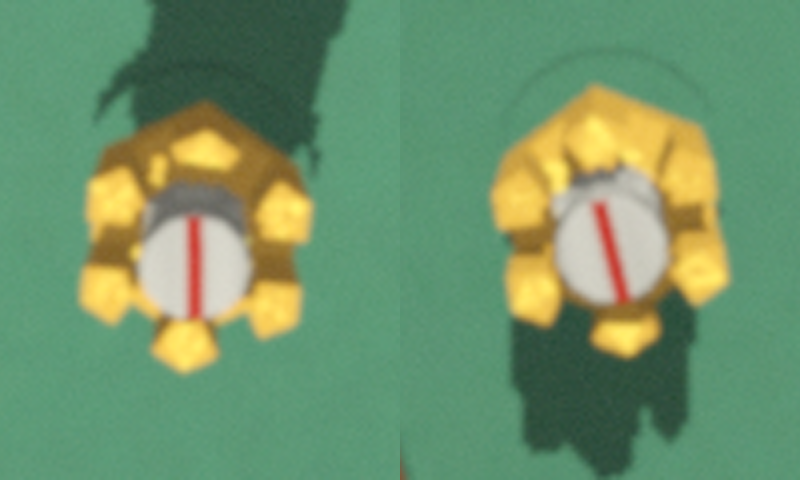

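```bash
python3 - <<'E'
from h import *
import pickle
for P,im,d,s in pickle.load(open('nut.pkl','rb')):
    hsv=cv2.cvtColor(im,cv2.COLOR_RGB2HSV).astype(int);X=cloud(d,P)
    near=np.hypot(X[...,0]-.5574,X[...,1]-.0777)<.028
    red=near&((hsv[...,0]<8)|(hsv[...,0]>172))&(hsv[...,1]>120)
    gr=near&(hsv[...,1]<50)&(X[...,2]>.108)
    zt=np.median(X[red][:,2]);print('spindle top z',zt, np.percentile(X[gr|red][:,2],[5,50,95]))
    v,u=np.nonzero(red);W=np.array([ray('wrist',(a,b),zt,P)[:2] for a,b in zip(u,v)])
    _,_,V=np.linalg.svd(W-W.mean(0));a=np.arctan2(V[0][1],V[0][0]);print('red n',len(u),'centre',W.mean(0),'press y ang',np.mod(a,np.pi),'press yaw',np.mod(a,np.pi)-np.pi/2)
    disc=(gr&(abs(X[...,2]-zt)<.004)&(hsv[...,2]>150)|red).astype(np.uint8)
    disc=cv2.morphologyEx(cv2.morphologyEx(disc,3,np.ones((3,3))),2,np.ones((3,3)))
    cs,_=cv2.findContours(disc,0,1);c=max(cs,key=cv2.contourArea);e=cv2.fitEllipse(c);print('ellipse',e,'centre',ray('wrist',e[0],zt,P))
    C=W.mean(0)
    br=near&(hsv[...,0]>15)&(hsv[...,0]<35)&(hsv[...,1]>100)&(hsv[...,2]>190)&(X[...,2]>.103)
    v,u=np.nonzero(br);B=np.array([ray('wrist',(x,y),.107,P)[:2] for x,y in zip(u,v)])
    print('brass z',np.percentile(X[br][:,2],[5,50,95]),len(B))
    best=None
    from scipy.optimize import minimize
    # fit regular hexagon of crown: corners at phase ph
    for c0 in (C,):
        k=B-c0; k=k[np.hypot(*k.T)>.014]
        z=np.exp(6j*np.arctan2(k[:,1],k[:,0])).mean();ph=np.angle(z)/6
        print('corner phase deg',np.degrees(ph),'mag',abs(z),'mean',B.mean(0))
E
```

```text
spindle top z 0.1182549426328984 [0.11831229 0.28590264 0.29745509]
red n 67 centre [0.5551237 0.0911262] press y ang 1.9213115489219146 press yaw 0.350515222127018
ellipse ((317.1191711425781, 209.12478637695312), (24.452529907226562, 26.540895462036133), 85.47930145263672) centre [0.55921597 0.07872322 0.11825494]
brass z [0.10729211 0.10849108 0.10953788] 798
corner phase deg 4.610995349290379 mag 0.23869666657559208 mean [0.55946531 0.07980956]
spindle top z 0.11808409876329887 [0.11839936 0.28581892 0.29743012]
red n 64 centre [0.55963213 0.07709929] press y ang 1.827317548015234 press yaw 0.2565212212203374
ellipse ((320.0533752441406, 204.0972137451172), (26.510997772216797, 26.626123428344727), 164.9417266845703) centre [0.55893482 0.08041722 0.1180841 ]
brass z [0.10493087 0.10835361 0.10951076] 891
corner phase deg -25.694752271831025 mag 0.48971866812902615 mean [0.55863458 0.08121909]
```

```bash
cat > fit.py <<'E'
from h import *
def fit(P,im,d,C0):
    X=cloud(d,P);zt=.1182
    I=im.astype(float);redn=np.clip(I[...,0]-np.maximum(I[...,1],I[...,2])-25,0,None)
    I[...]=I; brass=np.clip(np.minimum(I[...,0],I[...,1])-I[...,2],0,None)
    gx=np.linspace(-.03,.03,121);G=np.stack(np.meshgrid(C0[0]+gx,C0[1]+gx),-1)
    def rect(img,z):
        c=np.concatenate([G,np.full(G.shape[:2]+(1,),z)],-1)@P['extrinsics'][:3,:3].T+P['extrinsics'][:3,3]
        u=P['cx']-P['fx']*c[...,0]/c[...,2];v=P['cy']+P['fy']*c[...,1]/c[...,2]
        return cv2.remap(img.astype(np.float32),u.astype(np.float32),v.astype(np.float32),1)
    # disc centre at top: grey disc r=10 ; 
    grey=rect((I.max(2)-I.min(2)<45)*(I.min(2)>120)*1.,zt)+rect((redn>20)*1.,zt)
    grey=np.clip(grey,0,1)
    best=max(((lambda R:grey[R<.0095].sum()-grey[(R>.0105)&(R<.0125)].sum())(np.hypot(G[...,0]-a,G[...,1]-b)),a,b) for a in C0[0]+np.arange(-.006,.0061,.0005) for b in C0[1]+np.arange(-.006,.0061,.0005))
    C=np.array(best[1:])
    w=rect(redn,zt);w[np.hypot(G[...,0]-C[0],G[...,1]-C[1])>.0105]=0
    D=G.reshape(-1,2);w=w.ravel();m=(D*w[:,None]).sum(0)/w.sum();cv=np.cov(D.T,aweights=w)
    l,V=np.linalg.eigh(cv);a=np.mod(np.arctan2(V[1,1],V[0,1]),np.pi)
    print('disc',C,'stripe centre',m,'press yaw',a-np.pi/2,'elong',np.sqrt(l))
    b=rect(brass*(I.max(2)/255)**2,.107);res=[]
    for cx in C[0]+np.arange(-.003,.0031,.0005):
        for cy in C[1]+np.arange(-.003,.0031,.0005):
            dx,dy=G[...,0]-cx,G[...,1]-cy;R=np.hypot(dx,dy)
            for ph in np.radians(np.arange(-30,30,1.)):
                t=np.mod(np.arctan2(dy,dx)-ph+np.pi/6,np.pi/3)-np.pi/6  # 0 = flat normal
                hexi=R*np.cos(t)<.020
                slot=abs(R*np.sin(t))<.0045
                T=hexi&~slot&(R>.0115);N=(R<.027)&~T&(R>.0115)
                res.append((b[T].mean()-b[N].mean(),cx,cy,np.degrees(ph)))
    res.sort(reverse=True);print('nut fits (score,cx,cy,flat-normal deg mod 60)',np.round(res[0],4),np.round(res[3],4),np.round(res[10],4))
    return C,a-np.pi/2,res[0]
if __name__=='__main__':
    import pickle
    for P,im,d,s in pickle.load(open('nut.pkl','rb')): fit(P,im,d,(.559,.079))
E
python3 fit.py
```

```text
disc [0.559 0.079] stripe centre [0.55898868 0.07957327] press yaw 0.18101070707917621 elong [0.00125376 0.00545155]
nut fits (score,cx,cy,flat-normal deg mod 60) [8.14877e+01 5.59000e-01 7.95000e-02 4.00000e+00] [8.0751e+01 5.5900e-01 7.9500e-02 3.0000e+00] [7.98229e+01 5.58500e-01 7.95000e-02 5.00000e+00]
disc [0.559  0.0795] stripe centre [0.5590845  0.07888596] press yaw 0.17446327790658067 elong [0.00120232 0.00547246]
nut fits (score,cx,cy,flat-normal deg mod 60) [66.0997  0.559   0.0795  4.    ] [65.8196  0.559   0.079   3.    ] [64.9691  0.559   0.0795  2.    ]
```

```bash
cat > turn.py <<'E'
from h import *
C=[.559,.0793];Y0=np.radians(91.7);YF=np.radians(70.17)
def st(t):
    s=r.get_state();print(t,round(s['clock'],2),np.round(s['eef_pos'],4),'yaw',np.round(np.degrees(s['tcp_rot'][2]),2),'F',np.round(s['wrist_force'],1),'M',np.round(s['wrist_torque'],2),'w',round(s['width'],3),'g',round(s['grasp_force'],1));return s
if __name__=='__main__':
    r.goto([*C,.14],[np.pi,0,Y0]); r.move_linear([*C,.081],velocity=.1);st('down')
    r.close_gripper();r.pause(.2);st('closed')
    for f in (.4,.8,1.):
        r.move_linear([*C,.081],[np.pi,0,Y0+f*(YF-Y0)],velocity=.1);st('t')
    r.pause(.2);st('end')
E
python3 turn.py
```

```text
down 7.66 [0.5596 0.0795 0.0816] yaw 91.7 F [-0.1 -0.1  0. ] M [-0.01 -0.02 -0.03] w 1.003 g 0.0
closed 8.35 [0.5586 0.0793 0.0818] yaw 91.77 F [-2.2 -1.3  5.4] M [-0.06  0.5   0.21] w 0.456 g 59.8
t 8.65 [0.5586 0.0792 0.0818] yaw 83.08 F [-3.1 -1.1  6.8] M [-0.05  0.5  -0.25] w 0.456 g 58.8
t 8.95 [0.5586 0.0793 0.0818] yaw 74.46 F [-2.3 -0.9  7. ] M [ 0.    0.52 -0.27] w 0.461 g 58.8
t 9.2 [0.5586 0.0792 0.0818] yaw 70.16 F [-3.7  0.3  6.7] M [-0.05  0.47 -0.21] w 0.461 g 58.9
end 9.4 [0.5586 0.0792 0.0818] yaw 70.16 F [-2.1 -0.4  7. ] M [-0.06  0.51 -0.22] w 0.46 g 58.9
```

```bash
python3 - <<'E'
from turn import *
from fit import fit
import pickle
r.open_gripper();st('open')
r.move_linear([*C,.2],velocity=.2);r.pause(.2)
P=r.camera_params('wrist');im,d=r.get_image('wrist');fit(P,im,d,(.559,.079))
# pin
p=np.array([.487,-.333])
r.goto([*p,.16],[np.pi,0,np.radians(62)]);r.pause(.2)
P=r.camera_params('wrist');im2,d2=r.get_image('wrist');st('pin');pickle.dump((P,im2,d2),open('pin.pkl','wb'))
u,v=proj(P,np.array([*p,.03])).astype(int);print(u,v)
cv2.imwrite('pics/n2.png',np.hstack([cv2.resize(im[143:263,270:370,::-1],(400,480),interpolation=2),cv2.resize(im2[max(0,v-150):v+90,max(0,u-100):u+100,::-1],(400,480),interpolation=2)]))
E
```

```text
open 9.93 [0.559  0.0793 0.0809] yaw 70.18 F [-0.4  0.4  0.6] M [ 0.03  0.05 -0.04] w 0.994 g 0.0
disc [0.5595 0.0795] stripe centre [0.55912791 0.07897883] press yaw 0.17560238928781713 elong [0.00109188 0.00551608]
nut fits (score,cx,cy,flat-normal deg mod 60) [ 64.4546   0.559    0.0795 -18.    ] [ 64.196   0.559   0.079 -17.   ] [ 63.4481   0.559    0.0795 -16.    ]
pin 12.72 [ 0.4878 -0.3319  0.1602] yaw 62.12 F [ 0.  -0.2  0.2] M [-0.    0.    0.02] w 0.997 g 0.0
318 193
```

View pics/n2.png

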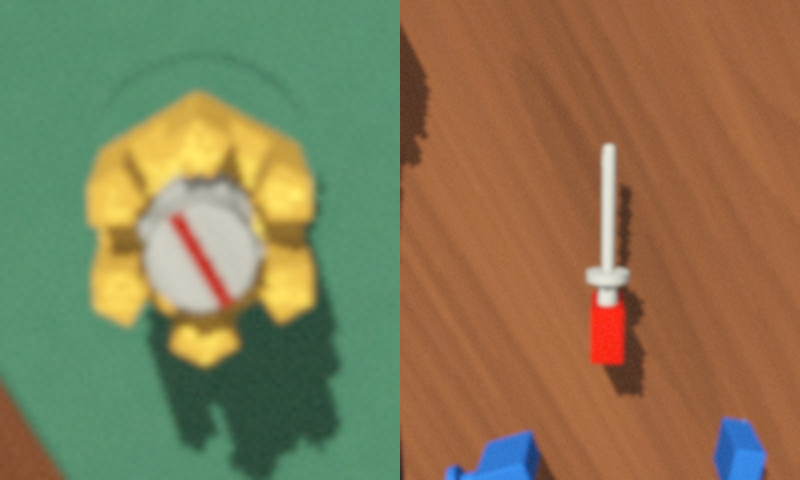

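```bash
python3 - <<'E'
from h import *
import pickle
P,im,d=pickle.load(open('pin.pkl','rb'));I=im.astype(int);X=cloud(d,P)
near=np.hypot(X[...,0]-.49,X[...,1]+.325)<.09
red=near&(I[...,0]>150)&(I[...,1]<80)&(I[...,2]<80)
n,l,s,c=cv2.connectedComponentsWithStats(red.astype(np.uint8));k=1+np.argmax(s[1:,4]);red=l==k
rz=X[red][:,2];print('z',np.percentile(rz,[1,10,50,90,99]),s[k])
def pts(m,z):
    v,u=np.nonzero(m);return np.array([ray('wrist',(a,b),z,P)[:2] for a,b in zip(u,v)])
T=pts(red&(X[...,2]>.028),.036);rc=cv2.minAreaRect((T*1e4).astype(np.float32));print('tab',np.array(rc[0])/1e4,np.array(rc[1])/10,rc[2],'mean',T.mean(0))
g=near&(I.max(2)-I.min(2)<40)&(I.min(2)>120)
S=pts(g,.024);vx=np.array([np.cos(1.08),np.sin(1.08)])
t=(S-T.mean(0))@vx
for _ in range(3):
    sel=(t>.03)&(t<.09)&(abs((S-T.mean(0))@[-vx[1],vx[0]])<.012);Q=S[sel];m=Q.mean(0);_,_,V=np.linalg.svd(Q-m);vx=V[0]*np.sign(V[0]@vx);t=(S-T.mean(0))@vx
print('yaw',np.degrees(np.arctan2(vx[1],vx[0])),'line pt',m,'tip',m+vx*((Q-m)@vx).max(),'n',len(Q))
perp=np.array([-vx[1],vx[0]]);print('tab offset from line',(T.mean(0)-m)@perp)
tip=m+vx*((Q-m)@vx).max();print('origin from tip',tip-.078*vx)
E
```

```text
z [0.00106648 0.02956933 0.03725246 0.03820912 0.03920316] [313 189  18  37 519]
tab [ 0.4834228  -0.34500244] [25.44244843 13.48524475] 61.877845764160156 mean [ 0.48320585 -0.34518909]
yaw 61.54578830941377 line pt [ 0.50942929 -0.29714108] tip [ 0.52009984 -0.27745087] n 380
tab offset from line 0.00016282605254089397
origin from tip [ 0.48293625 -0.34602833]
```

```bash
cat > ins.py <<'E'
from turn import *
PY=.1775;YI=np.pi/2+PY;D=np.array([np.cos(YI),np.sin(YI)]);C=np.array([.559,.0793]);GZ=.008
L=np.array([np.cos(PY),np.sin(PY)])
def pose(dist,hz,lat=0.):  # pin_seat at `dist` before the axis
    return [*(C-D*(.046+dist)+L*lat),hz-.024+GZ]
def go(dist,hz,v=.05,lat=0.): r.move_linear(pose(dist,hz,lat),[np.pi,0,YI],velocity=v)
def rep(t):
    s=r.get_state();e=s['eef_pos'];F=s['wrist_force']
    print(t,round(s['clock'],2),'dist %.1f lat %.1f hz %.1f'%(((C-e[:2])@D-.046)*1e3,((e[:2]-C)@L)*1e3,(e[2]+.024-GZ)*1e3),'Fd %.1f Fl %.1f Fz %.1f'%(F[:2]@D,F[:2]@L,F[2]),'w %.3f g %.0f'%(s['width'],s['grasp_force']));return F[:2]@D
E
python3 - <<'E'
from ins import *
o=[.4832,-.3455]; y=np.radians(61.7)
r.goto([*o,.06],[np.pi,0,y]);r.move_linear([*o,GZ],velocity=.1);r.pause(.2);st('at')
r.close_gripper();r.pause(.2);st('grip')
r.move_linear([*o,.1],velocity=.15);st('up')
r.goto(pose(.09,.0975),[np.pi,0,YI]);r.pause(.3);rep('pre')
P=r.camera_params('scene');im,_=r.get_image('scene');u,v=proj(P,np.array([.565,.03,.09])).astype(int)
cv2.imwrite('pics/pre.png',cv2.resize(im[v-50:v+50,u-70:u+70,::-1],(700,500),interpolation=2))
E
```

```text
at 14.07 [ 0.4837 -0.3458  0.0087] yaw 61.7 F [ 0.2  0.4 -0. ] M [ 0.01 -0.01 -0.01] w 1.004 g 0.0
grip 14.92 [ 0.4834 -0.3456  0.0081] yaw 61.7 F [-1.1  0.5  2.2] M [-0.01  0.    0.02] w 0.154 g 58.6
up 15.68 [ 0.4825 -0.3452  0.0994] yaw 61.69 F [ 0.4 -0.3 -0.4] M [-0.   -0.01  0.05] w 0.153 g 58.4
pre 17.16 dist 91.4 lat -0.4 hz 97.6 Fd 0.1 Fl 0.4 Fz -1.3 w 0.147 g 58
```

View pics/pre.png

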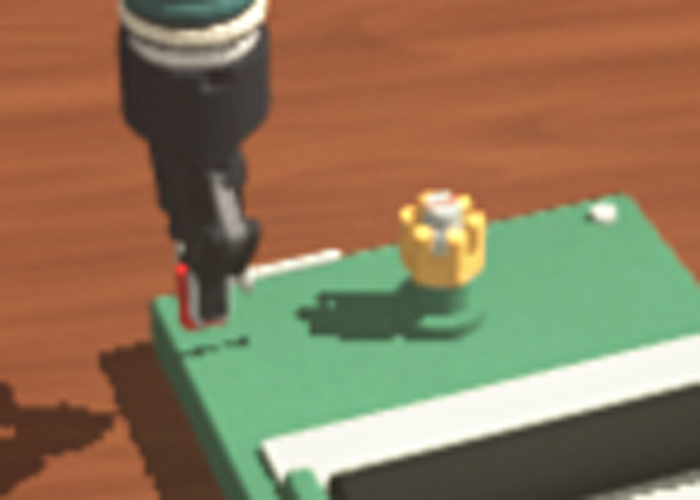

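```bash
python3 - <<'E'
from ins import *
go(.060,.0975,.08);r.pause(.2);rep('60')
go(.047,.0975,.05);r.pause(.2);rep('47')
for d in (.045,.044,.043,.042,.041,.040):
    go(d,.0975,.02);f=rep(d)
    if abs(f)>4: break
r.pause(.15);rep('hold')
E
```

```text
60 17.93 dist 60.7 lat -0.1 hz 97.5 Fd -0.5 Fl -0.1 Fz -0.2 w 0.155 g 58
47 18.54 dist 47.3 lat -0.0 hz 97.5 Fd -0.1 Fl 0.4 Fz -0.2 w 0.154 g 58
0.045 18.79 dist 44.8 lat 0.0 hz 97.5 Fd 0.4 Fl -0.1 Fz -0.7 w 0.151 g 58
0.044 19.04 dist 43.9 lat 0.0 hz 97.5 Fd -0.0 Fl 0.3 Fz -0.4 w 0.151 g 58
0.043 19.29 dist 42.9 lat -0.0 hz 97.5 Fd 0.4 Fl -0.3 Fz -0.8 w 0.154 g 58
0.042 19.54 dist 41.9 lat -0.0 hz 97.5 Fd -0.3 Fl -0.8 Fz -1.1 w 0.151 g 58
0.041 19.79 dist 41.0 lat 0.0 hz 97.5 Fd -0.3 Fl -0.1 Fz -1.3 w 0.154 g 58
0.04 20.04 dist 40.7 lat -0.1 hz 97.5 Fd -2.9 Fl -0.2 Fz -0.7 w 0.154 g 58
hold 20.19 dist 40.7 lat -0.0 hz 97.5 Fd -3.7 Fl 0.6 Fz -0.2 w 0.153 g 58
```

```bash
python3 - <<'E'
from ins import *
go(.043,.0975,.03)
for h in (.0988,.1001,.1014,.1027,.1035,.0962,.0949,.0936,.0923):
    go(.043,h,.04);go(.0395,h,.02);f=rep(h)
    if f>-2:
        go(.038,h,.02);f=rep('deeper')
        if f>-4: break
    go(.043,h,.03)
r.pause(.1);rep('end')
E
```

```text
0.0988 21.02 dist 38.9 lat 0.2 hz 99.0 Fd -0.1 Fl -0.1 Fz -0.3 w 0.151 g 58
deeper 21.27 dist 37.7 lat 0.2 hz 99.0 Fd 0.6 Fl 0.6 Fz 1.0 w 0.154 g 59
end 21.37 dist 37.7 lat 0.2 hz 98.9 Fd -0.2 Fl -0.6 Fz 1.2 w 0.152 g 59
```

```bash
python3 - <<'E'
from ins import *
h=.0992;lat=0.;go(.038,h,.02);rep('adj')
for d in np.arange(.035,.0029,-.004):
    go(d,h,.03,lat);s=r.get_state();F=s['wrist_force'];fd=rep(round(d,3))
    if fd<-6: print('stop');break
    if abs(F[2])>1.5: h+=.0003*np.sign(F[2])
    fl=F[:2]@L
    if abs(fl)>1.5: lat+=.0003*np.sign(fl)
r.pause(.2);rep('end');print(h,lat)
E
```

```text
adj 21.62 dist 37.9 lat 0.1 hz 99.2 Fd 0.8 Fl 0.1 Fz 0.8 w 0.152 g 59
0.035 21.87 dist 34.9 lat -0.0 hz 99.2 Fd 0.9 Fl 0.6 Fz -0.4 w 0.151 g 59
0.031 22.15 dist 30.5 lat 0.1 hz 99.3 Fd -0.1 Fl -0.1 Fz 2.1 w 0.155 g 59
0.027 22.43 dist 26.2 lat -0.1 hz 99.4 Fd 2.2 Fl 0.3 Fz 0.2 w 0.152 g 59
0.023 22.72 dist 22.4 lat -0.0 hz 99.4 Fd 1.0 Fl -0.1 Fz 0.1 w 0.152 g 59
0.019 23.0 dist 18.5 lat 0.0 hz 99.5 Fd 0.1 Fl 1.0 Fz 0.2 w 0.152 g 59
0.015 23.28 dist 14.5 lat -0.0 hz 99.5 Fd 0.8 Fl 0.4 Fz -0.3 w 0.154 g 59
0.011 23.57 dist 10.5 lat 0.0 hz 99.5 Fd 0.7 Fl 0.4 Fz 0.5 w 0.149 g 59
0.007 23.85 dist 6.5 lat 0.0 hz 99.5 Fd 0.7 Fl -0.1 Fz 0.8 w 0.152 g 59
0.003 24.13 dist 2.5 lat -0.0 hz 99.5 Fd 0.0 Fl -0.2 Fz -0.6 w 0.154 g 59
end 24.33 dist 2.8 lat 0.0 hz 99.5 Fd 0.9 Fl 0.3 Fz 0.2 w 0.155 g 59
0.09949999999999999 0.0
```

```bash
python3 - <<'E'
from ins import *
h=.0995
for d in np.arange(.002,-.0041,-.0006):
    go(d,h,.02);fd=rep(round(d,4))
    if fd<-5: break
r.pause(.3);rep('end')
E
```

```text
0.002 24.58 dist 2.2 lat 0.0 hz 99.5 Fd -0.0 Fl 0.2 Fz -0.0 w 0.152 g 59
0.0014 24.83 dist 1.5 lat -0.0 hz 99.5 Fd -0.3 Fl 0.1 Fz 0.6 w 0.155 g 59
0.0008 25.08 dist 0.7 lat 0.0 hz 99.5 Fd -0.6 Fl -0.3 Fz -0.3 w 0.153 g 59
0.0002 25.33 dist 0.1 lat 0.0 hz 99.5 Fd -0.8 Fl -0.2 Fz 1.7 w 0.152 g 59
-0.0004 25.58 dist -0.5 lat -0.0 hz 99.5 Fd -0.6 Fl 0.3 Fz 0.1 w 0.153 g 59
-0.001 25.83 dist -0.8 lat -0.0 hz 99.5 Fd -0.6 Fl -0.3 Fz 0.5 w 0.152 g 59
-0.0016 26.08 dist -0.9 lat -0.0 hz 99.5 Fd -2.8 Fl -0.2 Fz 0.9 w 0.151 g 59
-0.0022 26.33 dist -0.9 lat -0.0 hz 99.5 Fd -5.2 Fl 0.3 Fz 2.3 w 0.152 g 59
end 26.63 dist -0.9 lat -0.0 hz 99.5 Fd -6.2 Fl 0.3 Fz 1.5 w 0.156 g 59
```

```bash
python3 - <<'E'
from ins import *
go(-.0018,.0990,.02);r.pause(.2);rep('low')
if abs(r.get_state()['wrist_force'][2])<1.5: go(-.0018,.0988,.02);r.pause(.1);rep('low2')
r.open_gripper();r.pause(.3);rep('open')
p=pose(-.0018,.0990);r.move_linear([p[0],p[1],.22],velocity=.15)
p=np.array(pose(.04,.1));r.goto([p[0],p[1],.26],[np.pi,0,YI]);r.pause(.3);rep('clear')
P=r.camera_params('wrist');im,d=r.get_image('wrist');Q=r.camera_params('scene');s,_=r.get_image('scene')
u,v=proj(P,np.array([*(C-D*.02),.1])).astype(int);a,b=proj(Q,np.array([*(C-D*.02),.1])).astype(int);print(u,v)
v=max(60,v);cv2.imwrite('pics/end.png',np.hstack([cv2.resize(im[v-60:v+60,u-50:u+50,::-1],(400,480),interpolation=2),cv2.resize(s[b-30:b+30,a-25:a+25,::-1],(400,480),interpolation=2)]))
E
```

```text
low 27.08 dist -0.9 lat -0.0 hz 99.3 Fd -4.8 Fl -0.1 Fz 4.3 w 0.156 g 59
open 28.07 dist -1.8 lat 0.0 hz 99.0 Fd -1.0 Fl -0.2 Fz 0.3 w 0.995 g 0
clear 29.78 dist 38.9 lat -0.6 hz 275.1 Fd 0.4 Fl -0.1 Fz 0.9 w 1.003 g 0
319 111
```

View pics/end.png

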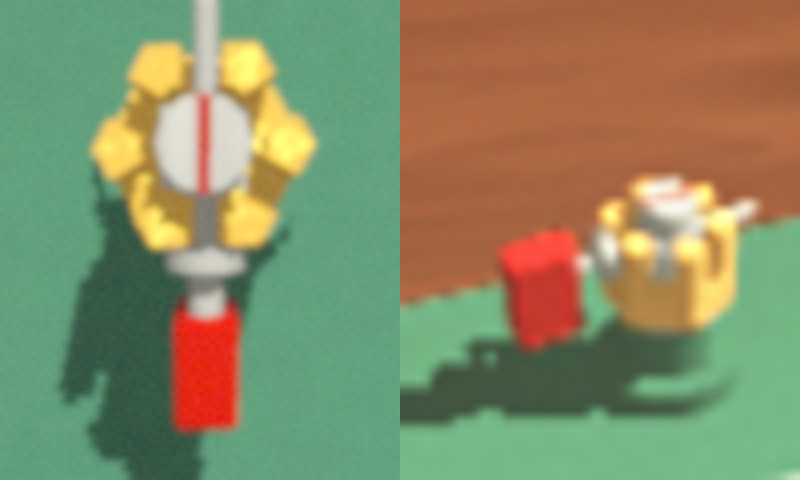

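```bash
python3 - <<'E'
from ins import *
P=r.camera_params('wrist');im,d=r.get_image('wrist');I=im.astype(int);X=cloud(d,P)
W=X[...,:2]-C;t=-(W@D);l=W@L;near=(abs(l)<.02)&(t>-.03)&(t<.07)
red=near&(I[...,0]>150)&(I[...,1]<80)&(I[...,2]<80)&(t>.025)&(X[...,2]>.09)
v,u=np.nonzero(red);zs=X[red][:,2]
T=np.array([ray('wrist',(a,b),.110,P)[:2] for a,b in zip(u,v)])-C
print('tab z',np.percentile(zs,[5,50,95]),'along',np.percentile(-T@D,[1,50,99]),'lat',np.median(T@L))
top=np.polyfit(-(X[red][:,:2]-C)@D,zs,1);print('tilt deg',np.degrees(np.arctan(top[0])))
g=near&(I.max(2)-I.min(2)<40)&(I.min(2)>100)&(t>.015)&(t<.033)
for a in np.arange(.016,.034,.001):
    m=g&(t>=a)&(t<a+.001)
    if m.any():print(round(a,3),m.sum(),'maxz',X[m][:,2].max().round(4),'lat span',np.ptp(l[m]).round(4))
E
```

```text
tab z [0.10655726 0.1084515  0.11004108] along [0.03458703 0.04652979 0.05873472] lat 0.00017479956303039385
tilt deg -1.706871020032237
0.016 4 maxz 0.1032 lat span 0.0026
0.017 8 maxz 0.103 lat span 0.0026
0.018 90 maxz 0.4036 lat span 0.0026
0.019 6 maxz 0.1021 lat span 0.0044
0.02 9 maxz 0.1021 lat span 0.0071
0.021 18 maxz 0.1072 lat span 0.0148
0.022 35 maxz 0.1086 lat span 0.0166
0.023 24 maxz 0.1089 lat span 0.0166
0.024 20 maxz 0.1093 lat span 0.0167
0.025 10 maxz 0.1087 lat span 0.015
0.026 9 maxz 0.1033 lat span 0.0071
0.027 19 maxz 0.1037 lat span 0.019
0.028 15 maxz 0.1043 lat span 0.0137
0.029 15 maxz 0.1028 lat span 0.0079
0.03 8 maxz 0.1039 lat span 0.0062
0.031 9 maxz 0.1019 lat span 0.0079
0.032 10 maxz 0.1024 lat span 0.0079
```

```bash
python3 -c "
from station import r
print(r.job_done())"
```

```text
the job is handed in; nothing more can be done
None
```

I tightened the nut clockwise to the next slot and pushed the red-tabbed pin through until its collar met the nut (about 6 N). I then let go and handed the job in at about 30 s. The pin now sags about 1.7° with its collar within roughly 0.5 mm of home, no bystander was touched, and one wrist torque reading as the gripper closed on the nut leaves a slight back-off not fully ruled out.

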